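# Shear the top copper blank off a sprung stack onto the weld table

### The job

Slide the top copper blank sideways off the sprung stack, by pressing on it lightly with the closed fingertips and dragging it, onto the weld table beside it and fully home against the brass stop at the table's end, then let go of it. Never lift it or press on it with more than 25 N, leave the other blanks lying in their pocket, and do not disturb the things around the fixture.

Things in the scene. Friction and masses are not known exactly. Their poses are not given: they have to be found in the camera images.
- fixture: Low fixture, bolted down: blue base plate 120 x 220 mm, 12 mm thick, with an aluminium block on it. Origin under the middle, on the bench top; z up, y along the slide from the stack (-y) to the brass stop (+y), x across. Low side fences (8 mm thick, inner faces at x = +-26.5 mm) line table and pocket, tops 49 mm above the bench. Smooth, lightly oiled metal, friction about 0.15.
- pocket (a point): Middle of the pocket that holds the stack, at the height of the top blank's underside, 47.5 mm above the bench (fixture frame x 0, y -58.5 mm). Axes as the fixture's. The pocket is 53 x 73 mm, with a window in each side wall; its end wall (y -95 to -103 mm) is 53 mm high and covers the back edge of the top blank almost to its top.
- table_edge (a point): Middle of the sharp edge where the pocket ends and the weld table begins (fixture frame y -22 mm). The table is a rigid flat face 45 mm above the bench, from this edge to the face of the brass stop at y = 82 mm; the stop stands 10 mm above the table.
- blank_1: Top blank, the one to move: plain flat copper plate, 50 (x) x 70 (y) x 6 mm thick, about 0.19 kg, axes along the fixture's, origin in the centre of its underside (47.5 mm above the bench at the start, 2.5 mm above the weld table). Press it with about 6 to 9 N: too lightly and the fingertips skid; above about 14 N its front edge sinks below the table and jams.
- blank_2: Second blank, alike, directly under the top one, with 1.5 mm play in the pocket; its top is 2.5 mm above the weld table. It must stay. The stack lies on a sprung follower: it keeps its height up to about 2 N of push from above, then sinks 1 mm per further 5 N, 5 mm at most; so a blank dragged over the table's edge settles 2.5 mm lower, on rigid ground, and the push must follow.
- blank_3: The third blank, alike, under the second. It must stay in the pocket.
- blank_4: The lowest blank, alike, on the follower. It must stay in the pocket.
- home (a point): Where the centre of the top blank's underside must end: on the weld table, midway between the fences, with the blank's front edge against the brass stop (fixture frame: x 0, y 47 mm, z 45 mm). Axes as the fixture's.
- basket: Bystander: open steel parts basket, 130 x 100 x 45 mm, origin in the centre of its underside. Leave it alone.
- electrode: Bystander: brass electrode holder standing upright, 28 mm across, 66 mm high, origin in the centre of its underside. Leave it alone.
- jar: Bystander: clear jar with a black lid, 52 mm across, 60 mm high, origin in the centre of its underside. Leave it alone.
Not all that is in view belongs to the job. Leave any green or red look-alike of the blank_1 alone.

How it is judged (in metres and radians):
On the way:
1. the top blank has been slid clear of the stack, all of it over the weld table (y of blank_1 in the frame of fixture between 0.014 and 0.0445 m and z of blank_1 in the frame of fixture below 0.049 m and distance of each of blank_2, blank_3, blank_4 from where it was at the start of the episode below 0.006 m), for 0.05 s.
At the end, for the whole second after the job is handed in: The top blank lies flat on the weld table, front edge within 2.5 mm of the brass stop and square to it within 0.06 rad, at rest and untouched; the other blanks lie in the pocket within 4 mm of where they were, the basket, electrode and jar within 15 mm (y of blank_1 in the frame of home between -0.0025 and 0.002 m and x of blank_1 in the frame of home between -0.004 and 0.004 m and z of blank_1 in the frame of home between -0.002 and 0.0015 m and angle between the y axis of blank_1 and the y axis of fixture, either way round below 0.06 rad and angle between blank_1's own z axis and vertical below 0.04 rad and linear speed of blank_1 below 0.01 m/s and contact force between the fingers and blank_1 below 0.1 N and distance of each of blank_2, blank_3, blank_4 from where it was at the start of the episode below 0.004 m and distance of each of basket, electrode, jar from where it was at the start of the episode below 0.015 m).
It fails at once if the blank is pressed or pushed by the fingers with more than 25 N (contact force between the fingers and blank_1 above 25 N).
It fails at once if the top blank is lifted (its underside more than 10 mm above its height in the stack) (z of blank_1 in the frame of fixture above 0.0575 m).
It fails at once if another blank is shifted more than 7 mm (distance of any of blank_2, blank_3, blank_4 from where it was at the start of the episode above 0.007 m).
It fails at once if a bystander is moved more than 20 mm (distance of any of basket, electrode, jar from where it was at the start of the episode above 0.02 m).
It also fails if it takes over 54 s, if anything falls off the work surface, if the arm or the gripper's body presses on something with over 40 N, if the wrist force passes 120 N, or if a joint passes its speed limit or range.

### The arm

A 6-joint arm with a two-finger parallel gripper is mounted at the origin on the work surface. World frame = base frame: x ahead of the robot, y to its left, z up, the work surface at z = 0. Lengths are in mm, angles in rad, forces in N, time in s.
With the tool pointing down it reaches from about 275 to 1000 mm from the base axis. Payload 8.4 kg.
Tool frame: the origin (TCP) lies at the very end of the fingers, on their centre line; the grasp point (between the pads) lies 19 mm behind it; z points along the fingers, y is the direction in which the jaws open and shut (so a half turn about z gives the same grasp; the last joint's range is limited). The gripper opens to 85 mm and grips with 20 to 120 N. Pads are 22 mm wide; open, the fingers measure 114 mm over their backs; the gripper's body (76 mm by 85 mm) begins 54 mm behind the grasp point. The pads swing forward as they close: fully open they stand 13 mm farther back than shut.
Start: joints at [1.188, 0.353, 1.633, -0, 1.155, -0.002], TCP at [232.288, 580.233, 231.281] pointing down, gripper open.
Joint ranges: [-2.63, 2.63], [-0.92, 2.1], [0.06, 2.66], [-1.3, 4.44], [0, 2.69], [-3.02, 3.02]. Speed limits (rad/s): [2.22, 2.22, 2.79, 3.14, 3.14, 3.14].

### API

Orientations are given as [roll, pitch, yaw] about the fixed x, y, z axes, in that order (R = Rz(yaw) Ry(pitch) Rx(roll)).
In Python, from rig import r gives the robot as it stands.
- The arm moves only by the tool jog_arm, never from a script. Its argument "increments" is text: rows parted by semicolons, each of 7 numbers parted by spaces: the shift along the tool's x, y, z in cm, then the turn, a rotation vector about the tool's x, y, z in rad, then the opening, from -1 (shut) to 1 (fully open). A call has exactly 8 rows; each row shifts and turns the commanded pose from where the row before left it, along the tool's axes as they then stand; what a row does not reach is not made up. A row lasts 1/10 s, in which the tool goes at most 50 mm and 8.59 degrees, less where a joint would pass 70% of its speed; a pose out of reach is approached as far as the arm can. A call with a gripper value outside its range is refused whole. The fingers move at their own pace and stop on an object; "squeeze" is the grip in N (left out, the last holds). Time passes only in rows, so rows that do not move let the fingers close, or fill a call up. It gives the time, the measured TCP pose, the force and the opening at its end, in the units of the state.
- r.sense(): the state, without advancing time (a new reading comes with each control period).
- r.grab_frame(name): name is "side" or "top" or "wrist"; returns the picture (400x640x3 uint8, red, green, blue); there is no depth.
- r.camera_info(name): a dict with "K" (3x3 intrinsics, pixels), "rvec" (rotation vector, rad) and "tvec" (3), from world to camera coordinates, as OpenCV has them. Camera axes: x right, y down, z forward; pixel columns grow to the right and rows downward; lengths in mm; the calibration is good to about 2 mm. A picture is of the moment at which its call begins: read the wrist's pose just before it. camera_info takes no time and is no camera call; for the wrist camera it gives the pose at the moment of the call.
- r.sign_off(): hands the job in, once; it reports no verdict.
The state is a dict: "clock": time; "qpos": joint angles; "qvel": joint speeds; "joint_efforts": joint torques, N m; "eef_pos": TCP position; "tcp_rot": TCP orientation; "contact_force": force on the tool from outside, world axes, zero at the start; "wrist_torque": the same for the moment, N m; "opening": opening from 0.0 (shut) to 1.0 (fully open).
Only numpy, scipy, OpenCV 4.12 (cv2) and the standard library are available. Lean on these libraries where they do the work, as an engineer would, in place of code of your own. Each camera call takes 0.05 s, during which the arm holds its last target.

## Working session

There is one attempt and no reset: what is moved stays moved. The work goes in short steps, Python scripts to look and compute and a tool call to move; the robot and the scene stay as the last step left them, time stands still between calls to the robot, and variables do not carry over. Pictures are saved under pics/ and viewed, and the job is handed in when it is done.

Besides the shell and the picture viewer there is one more tool, called as a command line: name --argument value ..., lists and objects as JSON in quotes. jog_arm: Moves the arm, as the interface text tells. Its arguments: {"type":"object","properties":{"increments":{"type":"string"},"squeeze":{"type":"number"}},"required":["increments"]}

```bash
ls; mkdir -p pics; python3 - <<'E'
from rig import r
import cv2
s=r.sense();print({k:(v if not hasattr(v,'tolist') else v.tolist()) for k,v in s.items()})
for n in("top","side","wrist"):
    c=r.camera_info(n);print(n,c)
    cv2.imwrite(f"pics/{n}0.png",r.grab_frame(n)[:,:,::-1])
E
```

```text
pics
{'clock': 0.0, 'qpos': [1.187593751212436, 0.3536648987729622, 1.6341159336056315, 1.3559251638820656e-05, 1.1551894537578857, -0.0023941002750318126], 'qvel': [-0.00019576879543978508, -0.0016239112512716244, 0.0002437990135191374, 0.0001923969657386923, -9.035617856154217e-05, 0.0011653159872581694], 'joint_efforts': [-0.0014886372446198948, -60.52708625793457, -34.205085039138794, -0.00010216838063570322, 0.009531146788503975, -1.5080858588589763e-05], 'eef_pos': [232.11407021687126, 579.8015239903746, 230.55900153308946], 'tcp_rot': [-3.1402150546377663, -1.5695569659079922e-05, 2.760778684443539], 'contact_force': [-1.1161831694748165, -0.0362949080178076, 0.5273977749297546], 'wrist_torque': [-0.04477492192039083, -0.034543068944449445, -0.033310301744965645], 'opening': 0.9974317212869223}
top {'K': array([[463.02943188,   0.        , 313.06610365],
       [  0.        , 463.02943188, 193.61818282],
       [  0.        ,   0.        ,   1.        ]]), 'rvec': array([ 2.14847305, -2.20706317,  0.14874994]), 'tvec': array([  25.3301043 ,  535.19638507, 1099.6940932 ])}
side {'K': array([[397.43005865,   0.        , 318.16912933],
       [  0.        , 397.43005865, 199.20050321],
       [  0.        ,   0.        ,   1.        ]]), 'rvec': array([ 2.08256588, -0.16675223,  0.11211806]), 'tvec': array([-529.14712598,   99.94212924, 1062.21244286])}
wrist {'K': array([[284.49854798,   0.        , 321.22192647],
       [  0.        , 284.49854798, 199.35552454],
       [  0.        ,   0.        ,   1.        ]]), 'rvec': array([-2.40849714, -1.63033775, -0.21939982]), 'tvec': array([-622.69551832,  -34.9194065 ,  379.21780697])}
```

View pics/top0.png

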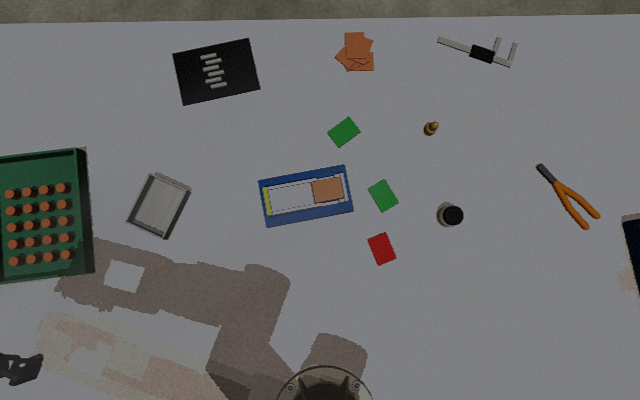

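View pics/side0.png

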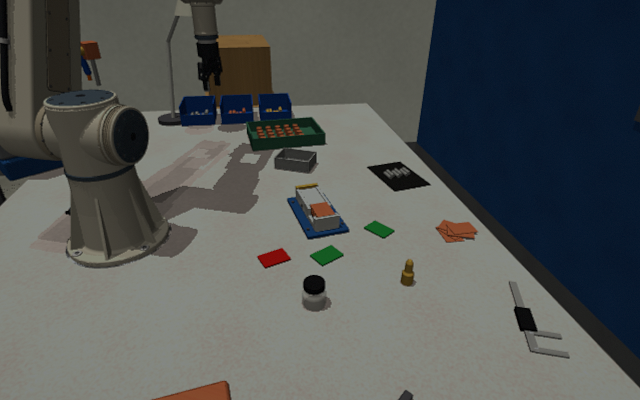

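View pics/wrist0.png

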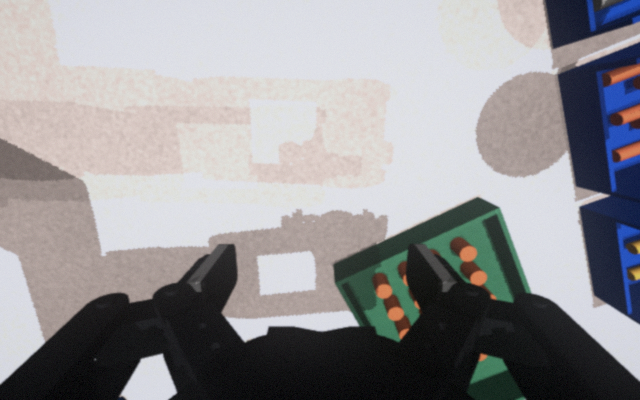

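The top view shows the fixture around (306,196). The copper blank is at (327,190) and the brass stop at (267,201), so the slide runs to the image left. I'll enlarge the crop.

```bash
python3 - <<'E'
import cv2
i=cv2.imread("pics/top0.png")[155:235,250:360]
cv2.imwrite("pics/topc.png",cv2.resize(i,None,fx=7,fy=7,interpolation=cv2.INTER_CUBIC))
E
```

```text
(no output)
```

View pics/topc.png

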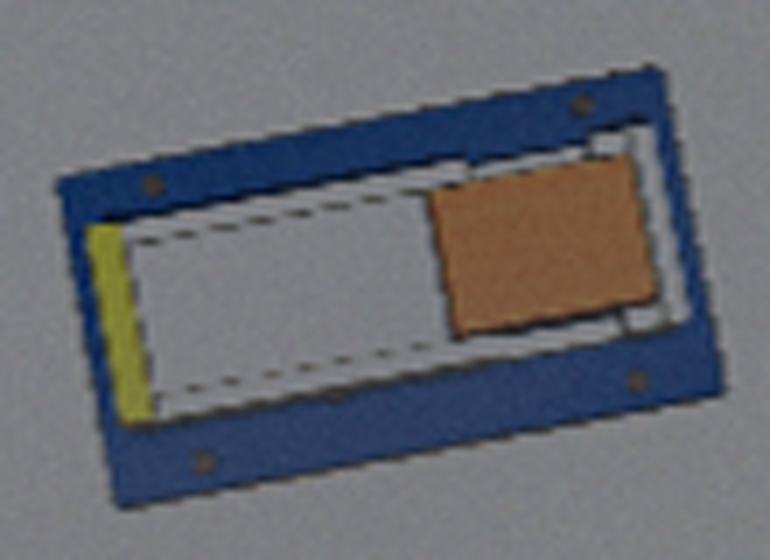

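```bash
cat >h.py <<'E'
import numpy as np,cv2
from scipy.optimize import least_squares
def ray(c,uv,z):
    R=cv2.Rodrigues(np.array(c['rvec'],float))[0];t=np.array(c['tvec'],float)
    o=-R.T@t;d=R.T@np.linalg.inv(c['K'])@np.array([uv[0],uv[1],1.])
    return o+d*(z-o[2])/d[2]
def proj(c,P):
    return cv2.projectPoints(np.array(P,float),np.array(c['rvec'],float),np.array(c['tvec'],float),c['K'],None)[0][:,0]
def F(p,loc): # p=x,y,yaw
    loc=np.array(loc,float);c,s=np.cos(p[2]),np.sin(p[2])
    return np.c_[p[0]+c*loc[:,0]-s*loc[:,1],p[1]+s*loc[:,0]+c*loc[:,1],loc[:,2]]
E
python3 - <<'E'
from rig import r
from h import *
c=r.camera_info("top")
cr=lambda l:(np.array(l)+.5)/7-.5+[250,155]
b=cr([(60,180),(660,68),(722,392),(118,507)]);k=cr([(432,190),(632,155),(658,298),(457,336)])
B=[(60,110,12),(60,-110,12),(-60,-110,12),(-60,110,12)]
K=[(25,-23.5,53.5),(25,-93.5,53.5),(-25,-93.5,53.5),(-25,-23.5,53.5)]
for n,px,loc in(("base",b,B),("blank",k,K),("both",np.r_[b,k],B+K)):
    print(n,np.round([ray(c,u,l[2]) for u,l in zip(px,loc)],1).tolist())
    f=lambda p:(proj(c,F(p,loc))-px).ravel()
    s=least_squares(f,[400,0,0.1]);print(s.x,np.round(s.fun,2))
E
```

```text
base [[574.2, 145.4, 12.0], [609.2, -68.5, 12.0], [492.9, -86.3, 12.0], [458.2, 127.0, 12.0]]
[5.33694090e+02 2.93689644e+01 1.60192761e-01] [-0.86 -0.46  0.44 -0.51  1.02  0.35 -0.57  0.56]
blank [[561.7, 15.1, 53.5], [572.1, -53.8, 53.5], [522.7, -60.9, 53.5], [511.5, 8.0, 53.5]]
[5.33202219e+02 3.49247893e+01 1.51092599e-01] [-0.15  0.12 -0.    0.06  0.14  0.05  0.01 -0.23]
both [[574.2, 145.4, 12.0], [609.2, -68.5, 12.0], [492.9, -86.3, 12.0], [458.2, 127.0, 12.0], [561.7, 15.1, 53.5], [572.1, -53.8, 53.5], [522.7, -60.9, 53.5], [511.5, 8.0, 53.5]]
[5.33212047e+02 3.21997019e+01 1.59015026e-01] [-1.99 -0.29 -0.65 -0.24 -0.14  0.63 -1.76  0.74  0.89  0.03  0.99 -0.26
  1.31 -0.3   1.22 -0.36]
```

```bash
python3 - <<'E'
from rig import r
from h import *
c=r.camera_info("wrist");R=cv2.Rodrigues(c['rvec'])[0];o=-R.T@c['tvec']
s=r.sense();from scipy.spatial.transform import Rotation as Q
T=Q.from_euler('xyz',s['tcp_rot']).as_matrix()
print(o,T.T@(o-s['eef_pos']),T.T@R.T[:,2], ray(c,(320,200),50))
E
```

```text
[168.98369562 603.95175781 373.60995719] [  67.57897871   -1.29687179 -142.87234654] [-2.67205868e-01 -7.69634590e-04  9.63639161e-01] [252.26299601 568.41121928  50.        ]
```

jog_arm --increments "0 0 0 0 0 -0.134 -1; 0 0 0 0 0 -0.134 -1; 0 0 0 0 0 -0.134 -1; 0 0 0 0 0 -0.133 -1; -1.5 -4.6 0 0 0 0 -1; -1.5 -4.6 0 0 0 0 -1; -1.5 -4.6 0 0 0 0 -1; -1.5 -4.6 0 0 0 0 -1" --squeeze 40

```text
clock: 0.95
eef_pos: [320.1, 405.9, 231.0]
tcp_rot: [-3.141, -0.0, -2.987]
contact_force: [0.8, -0.4, -0.1]
opening: -0.002
```

jog_arm --increments "-1.7 -4.6 0 0 0 0 -1; -1.7 -4.6 0 0 0 0 -1; -1.7 -4.6 0 0 0 0 -1; -1.7 -4.6 0 0 0 0 -1; -1.7 -4.6 0 0 0 0 -1; -1.7 -4.6 0 0 0 0 -1; -1.7 -4.6 0 0 0 0 -1; -1.7 -4.6 0 0 0 0 -1"

```text
clock: 1.75
eef_pos: [511.3, 62.9, 231.3]
tcp_rot: [3.142, 0.0, -2.988]
contact_force: [1.2, 0.8, 0.5]
opening: -0.002
```

```bash
cat >snap.py <<'E'
import sys,pickle,cv2
from rig import r
n=sys.argv[1];cam=sys.argv[2] if len(sys.argv)>2 else "wrist"
s=r.sense();c=r.camera_info(cam);im=r.grab_frame(cam)
pickle.dump((s,c),open(f"pics/{n}.pkl","wb"));cv2.imwrite(f"pics/{n}.png",im[:,:,::-1])
print(s['clock'],s['eef_pos'],s['tcp_rot'],s['contact_force'])
E
python3 snap.py w1
```

```text
1.75 [511.31244656  62.88048758 231.34551475] [ 3.14152224e+00  1.88667521e-04 -2.98753872e+00] [1.24499824 0.77929129 0.49847181]
```

View pics/w1.png

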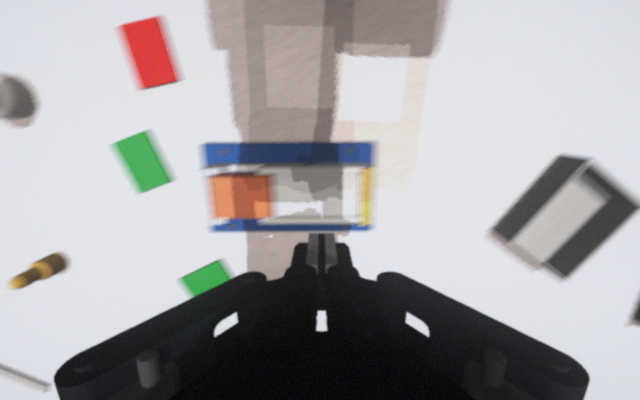

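It's motion-blurred, with the fixture at (290,187) in the wrist view. I'll take it again now the arm is at rest.

jog_arm --increments "0 -0.8 0 0 0 0 -1; 0 -0.8 0 0 0 0 -1; 0 -0.8 0 0 0 0 -1; 0 0 0 0 0 0 -1; 0 0 0 0 0 0 -1; 0 0 0 0 0 0 -1; 0 0 0 0 0 0 -1; 0 0 0 0 0 0 -1"

```text
clock: 2.6
eef_pos: [514.4, 41.6, 231.3]
tcp_rot: [3.142, 0.0, -2.987]
contact_force: [0.3, 0.2, -0.1]
opening: 0.0
```

```bash
python3 snap.py w2; python3 - <<'E'
import cv2
i=cv2.imread("pics/w2.png")[130:240,195:395]
cv2.imwrite("pics/w2c.png",cv2.resize(i,None,fx=4,fy=4,interpolation=cv2.INTER_CUBIC))
E
```

```text
2.6 [514.37067535  41.56818475 231.3058694 ] [ 3.14155848e+00  4.78414765e-05 -2.98675488e+00] [ 0.28352236  0.19145183 -0.05113663]
```

View pics/w2c.png

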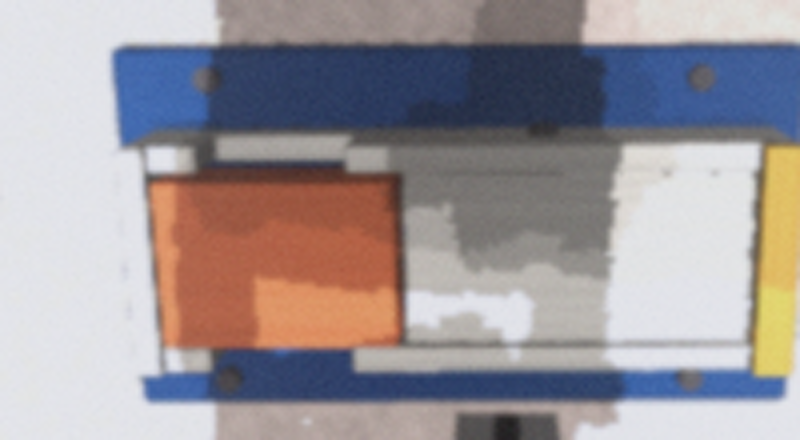

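```bash
python3 - <<'E'
import pickle
from h import *
s,c=pickle.load(open("pics/w2.pkl","rb"))
cr=lambda l:(np.array(l)+.5)/4-.5+[195,130]
k=cr([(152,182),(393,178),(403,345),(166,346)])
K=[(-25,-93.5,53.5),(-25,-23.5,53.5),(25,-23.5,53.5),(25,-93.5,53.5)]
b=cr([(115,50),(147,400),(785,398)]);B=[(-60,-110,12),(60,-110,12),(60,110,12)]
st=cr([(763,146),(752,376)]);S=[(-34.5,82,55),(34.5,82,55)]
for n,px,loc in(("blank",k,K),("base",b,B),("stop",st,S),("all",np.r_[b,k,st],B+K+S)):
    print(n,np.round([ray(c,u,l[2]) for u,l in zip(px,loc)],1).tolist())
    q=least_squares(lambda p:(proj(c,F(p,loc))-px).ravel(),[520,30,0.15]);print(q.x,np.round(q.fun,2))
E
```

```text
blank [[522.1, -61.1, 53.5], [510.3, 6.8, 53.5], [559.8, 16.2, 53.5], [570.9, -53.4, 53.5]]
[5.31021905e+02 3.47923386e+01 1.67895271e-01] [-0.42 -0.16  0.56  0.05 -0.29 -0.17  0.15  0.31]
base [[491.7, -87.3, 12.0], [607.4, -69.1, 12.0], [573.2, 145.2, 12.0]]
[5.32144678e+02 2.94563641e+01 1.59490763e-01] [-1.04 -1.23 -0.44  0.97  1.57  0.76]
stop [[484.9, 108.8, 55.0], [552.9, 120.3, 55.0]]
[5.32545656e+02 3.36941065e+01 1.67328779e-01] [-0.   -0.03  0.    0.04]
all [[491.7, -87.3, 12.0], [607.4, -69.1, 12.0], [573.2, 145.2, 12.0], [522.1, -61.1, 53.5], [510.3, 6.8, 53.5], [559.8, 16.2, 53.5], [570.9, -53.4, 53.5], [484.9, 108.8, 55.0], [552.9, 120.3, 55.0]]
[5.31830687e+02 3.30688725e+01 1.57226317e-01] [ 1.96 -1.23  2.11  0.96  4.11  1.1  -1.83 -0.56 -0.8   0.29 -2.05  0.05
 -1.65 -0.06 -0.14 -0.01 -0.71  0.06]
```

jog_arm --increments "-0.4 -1.6 0 0 0 -0.005 -1; -0.4 -1.6 0 0 0 0 -1; -0.4 -1.6 0 0 0 0 -1; -0.4 -1.5 3 0 0 0 -1; 0 0 4 0 0 0 -1; 0 0 4 0 0 0 -1; 0 0 4 0 0 0 -1; 0 0 0.8 0 0 0 -1"

```text
clock: 3.45
eef_pos: [537.4, -19.3, 69.4]
tcp_rot: [3.14, -0.007, -2.983]
contact_force: [-0.1, 0.3, 0.3]
opening: -0.001
```

jog_arm --increments "0 0 0 0 0 0 -1; 0 0 0 0 0 0 -1; 0 0 0 0 0 0 -1; 0 0 0 0 0 0 -1; 0 0 0 0 0 0 -1; 0 0 0 0 0 0 -1; 0 0 0 0 0 0 -1; 0 0 0 0 0 0 -1"

```text
clock: 4.25
eef_pos: [540.1, -18.5, 73.4]
tcp_rot: [-3.142, 0.0, -2.982]
contact_force: [0.9, 0.2, 0.3]
opening: 0.003
```

```bash
python3 snap.py w3; python3 snap.py s3 side;python3 - <<'E'
import cv2
i=cv2.imread("pics/s3.png")[130:250,270:380]
cv2.imwrite("pics/s3c.png",cv2.resize(i,None,fx=5,fy=5,interpolation=cv2.INTER_CUBIC))
E
```

```text
4.25 [540.14418185 -18.48004892  73.36458882] [-3.14157690e+00  7.79530375e-05 -2.98228919e+00] [0.89639855 0.17999014 0.26203305]
4.3 [540.11524424 -18.49566557  73.29879276] [ 3.14159207e+00 -4.12568808e-05 -2.98228741e+00] [-0.49523049  0.43768149 -0.73732182]
```

View pics/w3.png

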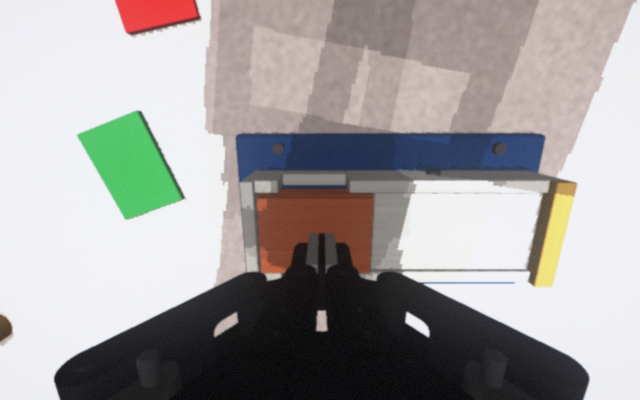

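View pics/s3c.png

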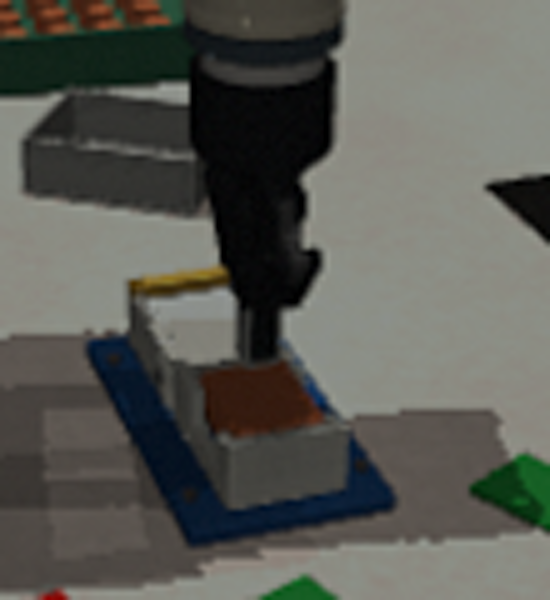

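The wrist view has the blank's corners at about (258,195), (374,195), (371,272) and (259,272), with the fingertips over its middle. I'll check the offset before pressing.

```bash
python3 - <<'E'
import cv2
i=cv2.imread("pics/w3.png")[165:300,235:395]
cv2.imwrite("pics/w3c.png",cv2.resize(i,None,fx=5,fy=4.4,interpolation=cv2.INTER_CUBIC))
import pickle
from h import *
s,c=pickle.load(open("pics/w3.pkl","rb"))
px=np.array([(258,194.5),(374,194.5),(371.5,272)])
K=[(-25,-93.5,53.5),(-25,-23.5,53.5),(25,-23.5,53.5)]
q=least_squares(lambda p:(proj(c,F(p,K))-px).ravel(),[520,30,0.15]);print(q.x,q.fun)
px=np.array([(550,181),(535,287)]);S=[(-34.5,82,55),(34.5,82,55)]
q=least_squares(lambda p:(proj(c,F(p,S))-px).ravel(),[520,30,0.15]);print(q.x,q.fun)
p=q.x
print(proj(c,[s['eef_pos']]))
E
```

```text
[5.30866967e+02 3.48707891e+01 1.56003333e-01] [-1.05572284  0.30236117  1.37829285  0.67347304 -0.3480951  -0.99425827]
[5.37947342e+02 3.35135882e+01 2.33023404e-01] [ 0.03053419  0.42800012 -0.03385351 -0.52842985]
[[323.55271166 249.84636772]]
```

View pics/w3c.png

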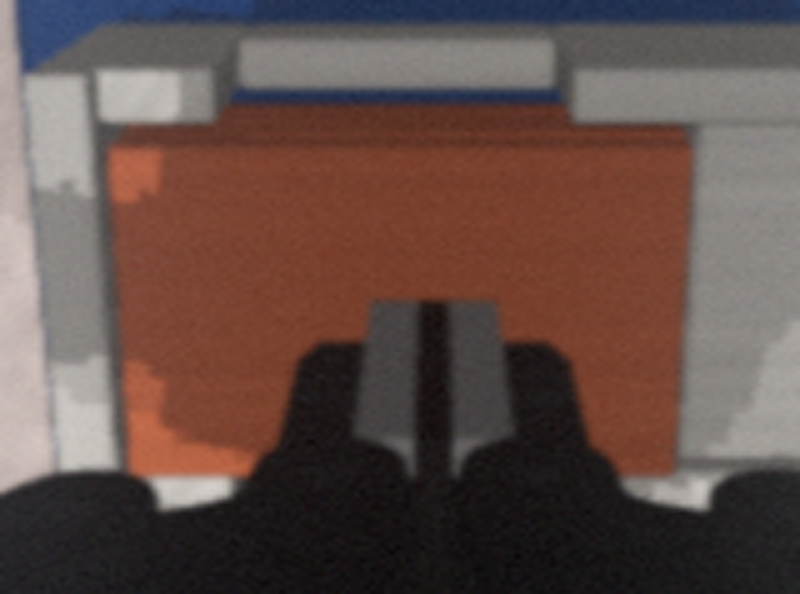

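jog_arm --increments "0 0 0.2 0 0 0 -1; 0 0 0.2 0 0 0 -1; 0 0 0.2 0 0 0 -1; 0 0 0.2 0 0 0 -1; 0 0 0.2 0 0 0 -1; 0 0 0.2 0 0 0 -1; 0 0 0.2 0 0 0 -1; 0 0 0.1 0 0 0 -1"

```text
clock: 5.15
eef_pos: [540.0, -18.5, 58.0]
tcp_rot: [3.142, -0.0, -2.982]
contact_force: [-0.5, 0.4, 0.1]
opening: -0.003
```

jog_arm --increments "0 0 0.1 0 0 0 -1; 0 0 0.1 0 0 0 -1; 0 0 0.1 0 0 0 -1; 0 0 0.05 0 0 0 -1; 0 0 0.05 0 0 0 -1; 0 0 0 0 0 0 -1; 0 0 0 0 0 0 -1; 0 0 0 0 0 0 -1"

```text
clock: 5.95
eef_pos: [540.2, -18.5, 54.3]
tcp_rot: [-3.142, 0.0, -2.982]
contact_force: [0.2, -0.3, -0.5]
opening: -0.001
```

jog_arm --increments "0 0 0.03 0 0 0 -1; 0 0 0.03 0 0 0 -1; 0 0 0.03 0 0 0 -1; 0 0 0.03 0 0 0 -1; 0 0 0 0 0 0 -1; 0 0 0 0 0 0 -1; 0 0 0 0 0 0 -1; 0 0 0 0 0 0 -1"

```text
clock: 6.75
eef_pos: [540.2, -18.5, 53.2]
tcp_rot: [-3.142, 0.0, -2.982]
contact_force: [-0.6, -0.4, 3.6]
opening: 0.003
```

jog_arm --increments "0 0 0.03 0 0 0 -1; 0 0 0.03 0 0 0 -1; 0 0 0.02 0 0 0 -1; 0 0 0 0 0 0 -1; 0 0 0 0 0 0 -1; 0 0 0 0 0 0 -1; 0 0 0 0 0 0 -1; 0 0 0 0 0 0 -1"

```text
clock: 7.55
eef_pos: [540.3, -18.5, 52.5]
tcp_rot: [-3.142, 0.0, -2.982]
contact_force: [-2.0, -0.6, 6.8]
opening: 0.002
```

jog_arm --increments "0 0.05 0.01 0 0 0 -1; 0 0.1 0 0 0 0 -1; 0 0.1 0 0 0 0 -1; 0 0.1 0 0 0 0 -1; 0 0.1 0 0 0 0 -1; 0 0.1 0 0 0 0 -1; 0 0.1 0 0 0 0 -1; 0 0.1 0 0 0 0 -1"

```text
clock: 8.35
eef_pos: [539.8, -11.3, 52.6]
tcp_rot: [-3.141, 0.002, -2.982]
contact_force: [0.8, -1.4, 6.4]
opening: -0.002
```

```bash
cat >crop.py <<'E'
import sys,cv2
n=sys.argv[1]
i=cv2.imread(f"pics/{n}.png")[165:300,235:395]
cv2.imwrite(f"pics/{n}c.png",cv2.resize(i,None,fx=5,fy=4.4,interpolation=cv2.INTER_CUBIC))
E
python3 snap.py w4;python3 crop.py w4
```

```text
8.35 [539.7880681  -11.3026225   52.59231721] [-3.14099875e+00  1.58576498e-03 -2.98224885e+00] [ 0.83397744 -1.36366083  6.37251604]
```

View pics/w4.png

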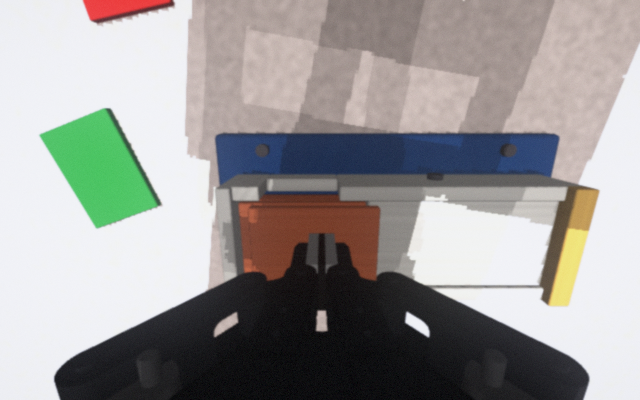

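jog_arm --increments "0 0.1 0.01 0 0 0 -1; 0 0.1 0 0 0 0 -1; 0 0.1 0 0 0 0 -1; 0 0.1 0 0 0 0 -1; 0 0.1 0 0 0 0 -1; 0 0.1 0 0 0 0 -1; 0 0.1 0 0 0 0 -1; 0 0.1 0 0 0 0 -1"

```text
clock: 9.2
eef_pos: [538.6, -3.4, 52.5]
tcp_rot: [-3.141, 0.002, -2.982]
contact_force: [1.0, -0.9, 6.2]
opening: -0.001
```

jog_arm --increments "0 0.1 0.01 0 0 0 -1; 0 0.1 0.01 0 0 0 -1; 0 0.1 0 0 0 0 -1; 0 0.1 0 0 0 0 -1; 0 0.1 0 0 0 0 -1; 0 0.1 0 0 0 0 -1; 0 0.1 0 0 0 0 -1; 0 0.1 0 0 0 0 -1"

```text
clock: 10.0
eef_pos: [537.4, 4.5, 52.4]
tcp_rot: [-3.141, 0.002, -2.982]
contact_force: [0.5, -1.6, 6.3]
opening: 0.005
```

jog_arm --increments "0 0.1 0.01 0 0 0 -1; 0 0.1 0 0 0 0 -1; 0 0.1 0 0 0 0 -1; 0 0.1 0 0 0 0 -1; 0 0.1 0 0 0 0 -1; 0 0.1 0 0 0 0 -1; 0 0 0 0 0 0 -1; 0 0 0 0 0 0 -1"

```text
clock: 10.8
eef_pos: [536.4, 10.5, 52.3]
tcp_rot: [-3.141, 0.002, -2.982]
contact_force: [0.6, 0.1, 6.4]
opening: -0.003
```

```bash
python3 snap.py w5;python3 crop.py w5; python3 snap.py s5 side;python3 - <<'E'
import cv2
i=cv2.imread("pics/s5.png")[180:240,285:355]
cv2.imwrite("pics/s5c.png",cv2.resize(i,None,fx=8,fy=8,interpolation=cv2.INTER_CUBIC))
E
```

```text
10.8 [536.44454426  10.54337597  52.30513003] [-3.14118436e+00  1.90335879e-03 -2.98232458e+00] [0.5955381  0.12782206 6.4186287 ]
10.85 [536.42945064  10.53056749  52.27719871] [-3.14120111e+00  1.85464764e-03 -2.98236332e+00] [ 0.49649723 -1.35406567  7.14801109]
```

View pics/w5c.png

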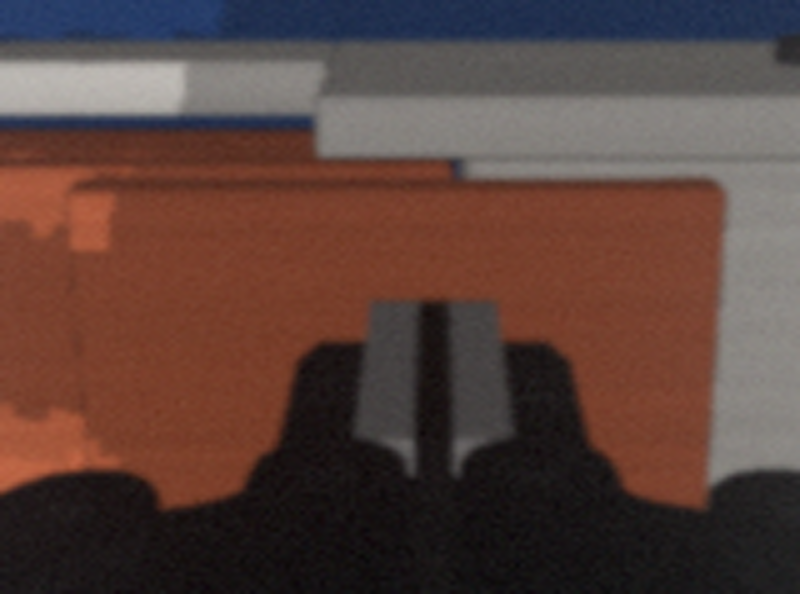

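View pics/s5c.png

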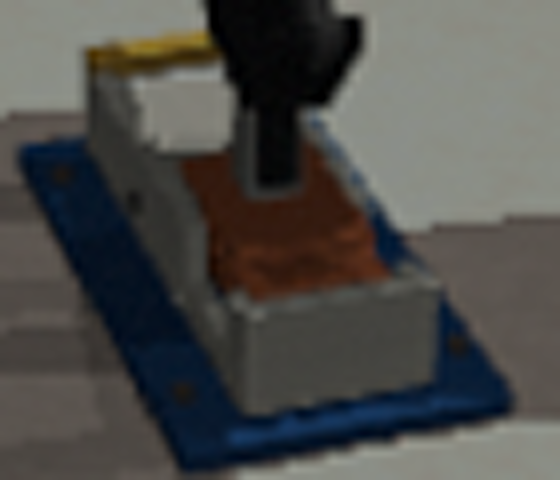

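jog_arm --increments "0 0.1 0.01 0 0 0 -1; 0 0.1 0 0 0 0 -1; 0 0.1 0 0 0 0 -1; 0 0.1 0 0 0 0 -1; 0 0.1 0.01 0 0 0 -1; 0 0.1 0 0 0 0 -1; 0 0 0 0 0 0 -1; 0 0 0 0 0 0 -1"

```text
clock: 11.7
eef_pos: [535.5, 16.5, 52.1]
tcp_rot: [-3.141, 0.002, -2.982]
contact_force: [-0.4, -0.4, 7.4]
opening: 0.0
```

jog_arm --increments "0 0.1 0.01 0 0 0 -1; 0 0.1 0 0 0 0 -1; 0 0.1 0 0 0 0 -1; 0 0.1 0 0 0 0 -1; 0 0.1 0.01 0 0 0 -1; 0 0.1 0 0 0 0 -1; 0 0 0 0 0 0 -1; 0 0 0 0 0 0 -1"

```text
clock: 12.5
eef_pos: [534.7, 22.4, 52.0]
tcp_rot: [-3.141, 0.002, -2.982]
contact_force: [-0.4, -0.6, 8.8]
opening: -0.003
```

jog_arm --increments "0 0.1 0 0 0 0 -1; 0 0.1 0 0 0 0 -1; 0 0.1 0 0 0 0 -1; 0 0.1 0 0 0 0 -1; 0 0.1 0 0 0 0 -1; 0 0.1 0 0 0 0 -1; 0 0 0 0 0 0 -1; 0 0 0 0 0 0 -1"

```text
clock: 13.3
eef_pos: [533.8, 28.3, 52.1]
tcp_rot: [-3.141, 0.002, -2.982]
contact_force: [-0.2, -0.5, 8.4]
opening: -0.001
```

jog_arm --increments "0 0.1 0 0 0 0 -1; 0 0.1 0 0 0 0 -1; 0 0.1 0 0 0 0 -1; 0 0.1 0 0 0 0 -1; 0 0.1 0 0 0 0 -1; 0 0.1 0 0 0 0 -1; 0 0 0 0 0 0 -1; 0 0 0 0 0 0 -1"

```text
clock: 14.1
eef_pos: [532.8, 34.3, 52.1]
tcp_rot: [-3.141, 0.002, -2.982]
contact_force: [0.0, -0.5, 9.0]
opening: 0.001
```

```bash
python3 snap.py w6;python3 crop.py w6
```

```text
14.1 [532.8190965  34.2839335  52.0615768] [-3.14120525e+00  2.24322375e-03 -2.98225752e+00] [ 0.02510124 -0.52670849  8.98617102]
```

View pics/w6.png

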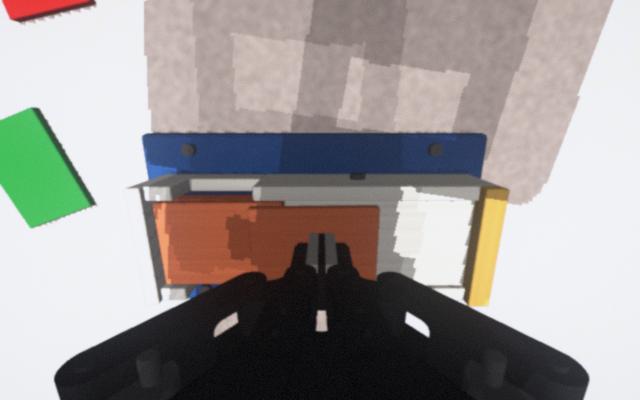

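jog_arm --increments "0 0.1 0 0 0 0 -1; 0 0.1 0 0 0 0 -1; 0 0.1 0 0 0 0 -1; 0 0.1 0 0 0 0 -1; 0 0.1 0 0 0 0 -1; 0 0.1 0 0 0 0 -1; 0 0.1 0 0 0 0 -1; 0 0 0 0 0 0 -1"

```text
clock: 14.95
eef_pos: [531.7, 41.2, 52.0]
tcp_rot: [-3.141, 0.002, -2.982]
contact_force: [0.9, -0.5, 8.7]
opening: -0.004
```

jog_arm --increments "0 0.1 0 0 0 0 -1; 0 0.1 0 0 0 0 -1; 0 0.1 0 0 0 0 -1; 0 0.1 0 0 0 0 -1; 0 0.1 0 0 0 0 -1; 0 0.1 0 0 0 0 -1; 0 0 0 0 0 0 -1; 0 0 0 0 0 0 -1"

```text
clock: 15.75
eef_pos: [530.7, 47.1, 52.0]
tcp_rot: [-3.141, 0.002, -2.982]
contact_force: [-0.3, -0.8, 8.9]
opening: 0.003
```

jog_arm --increments "0 0.05 0 0 0 0 -1; 0 0.05 0 0 0 0 -1; 0 0.05 0 0 0 0 -1; 0 0.05 0 0 0 0 -1; 0 0.05 0 0 0 0 -1; 0 0 0 0 0 0 -1; 0 0 0 0 0 0 -1; 0 0 0 0 0 0 -1"

```text
clock: 16.55
eef_pos: [530.3, 49.5, 52.0]
tcp_rot: [-3.141, 0.002, -2.982]
contact_force: [-0.3, -0.4, 6.0]
opening: -0.003
```

jog_arm --increments "0 0.05 0 0 0 0 -1; 0 0.05 0 0 0 0 -1; 0 0.05 0 0 0 0 -1; 0 0.05 0 0 0 0 -1; 0 0 0 0 0 0 -1; 0 0 0 0 0 0 -1; 0 0 0 0 0 0 -1; 0 0 0 0 0 0 -1"

```text
clock: 17.35
eef_pos: [528.7, 51.5, 51.2]
tcp_rot: [3.142, -0.0, -2.982]
contact_force: [0.2, 0.1, 0.4]
opening: -0.0
```

jog_arm --increments "0 0 0.02 0 0 0 -1; 0 0 0.02 0 0 0 -1; 0 0 0 0 0 0 -1; 0 0 0 0 0 0 -1; 0 0 0 0 0 0 -1; 0 0 0 0 0 0 -1; 0 0 0 0 0 0 -1; 0 0 0 0 0 0 -1"

```text
clock: 18.15
eef_pos: [528.8, 51.6, 51.1]
tcp_rot: [3.142, -0.0, -2.982]
contact_force: [-1.2, 0.1, 5.7]
opening: 0.002
```

```bash
python3 snap.py w7;python3 crop.py w7
```

```text
18.15 [528.84076683  51.58016376  51.06694442] [ 3.14158383e+00 -7.00036679e-05 -2.98237104e+00] [-1.17336998  0.06160684  5.67609238]
```

View pics/w7c.png

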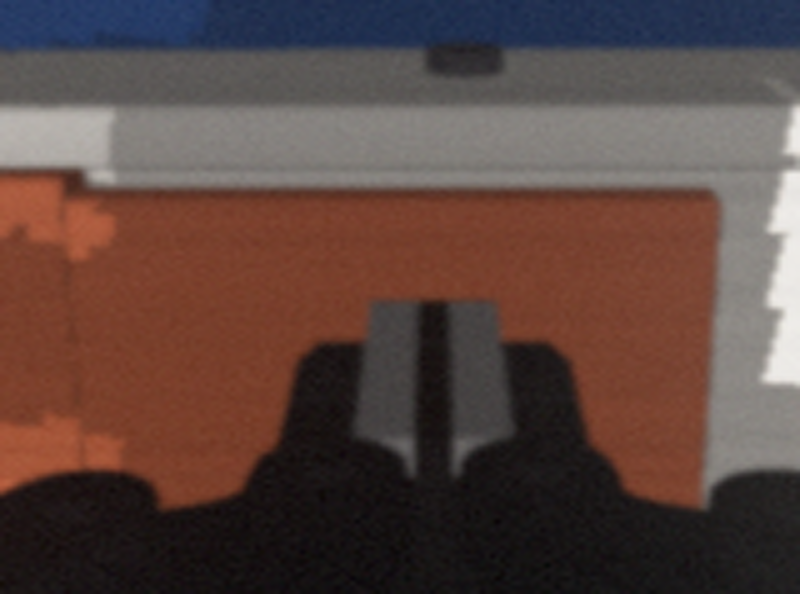

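jog_arm --increments "0 0.05 0.01 0 0 0 -1; 0 0.1 0 0 0 0 -1; 0 0.1 0 0 0 0 -1; 0 0.1 0 0 0 0 -1; 0 0.1 0 0 0 0 -1; 0 0.1 0 0 0 0 -1; 0 0.1 0 0 0 0 -1; 0 0.1 0 0 0 0 -1"

```text
clock: 19.0
eef_pos: [527.8, 58.8, 51.1]
tcp_rot: [-3.141, 0.0, -2.982]
contact_force: [-1.8, -1.8, 6.6]
opening: 0.0
```

jog_arm --increments "0 0.1 0 0 0 0 -1; 0 0.1 0 0 0 0 -1; 0 0.1 0 0 0 0 -1; 0 0.1 0 0 0 0 -1; 0 0.1 0 0 0 0 -1; 0 0.1 0 0 0 0 -1; 0 0 0 0 0 0 -1; 0 0 0 0 0 0 -1"

```text
clock: 19.8
eef_pos: [526.8, 64.8, 51.1]
tcp_rot: [-3.141, 0.0, -2.982]
contact_force: [-1.4, -0.2, 6.4]
opening: -0.002
```

```bash
python3 snap.py w8
```

```text
19.8 [526.84820464  64.81722456  51.09589141] [-3.14139350e+00  1.76705982e-04 -2.98225716e+00] [-1.3859042  -0.16844975  6.4040272 ]
```

View pics/w8.png

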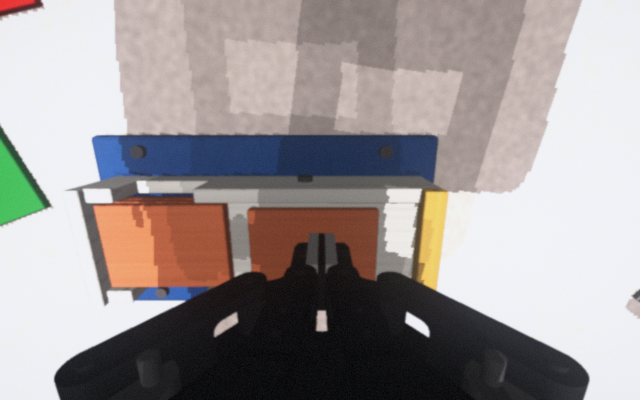

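jog_arm --increments "0 0.1 0 0 0 0 -1; 0 0.1 0 0 0 0 -1; 0 0.1 0 0 0 0 -1; 0 0.1 0 0 0 0 -1; 0 0.1 0 0 0 0 -1; 0 0.1 0 0 0 0 -1; 0 0.1 0 0 0 0 -1; 0 0.1 0 0 0 0 -1"

```text
clock: 20.65
eef_pos: [525.6, 72.6, 51.1]
tcp_rot: [-3.141, 0.0, -2.982]
contact_force: [-1.8, -1.9, 5.6]
opening: 0.004
```

jog_arm --increments "0 0.1 0 0 0 0 -1; 0 0.1 0 0 0 0 -1; 0 0.1 0 0 0 0 -1; 0 0.1 0 0 0 0 -1; 0 0.1 0 0 0 0 -1; 0 0.1 0 0 0 0 -1; 0 0.1 0 0 0 0 -1; 0 0.1 0 0 0 0 -1"

```text
clock: 21.45
eef_pos: [524.3, 80.5, 51.1]
tcp_rot: [-3.141, 0.0, -2.982]
contact_force: [-2.6, -1.8, 6.2]
opening: 0.001
```

```bash
python3 snap.py w9;python3 crop.py w9
```

```text
21.45 [524.30930241  80.51578807  51.06606646] [-3.14122737e+00  1.52005971e-04 -2.98220756e+00] [-2.64063471 -1.82209677  6.18035593]
```

View pics/w9c.png

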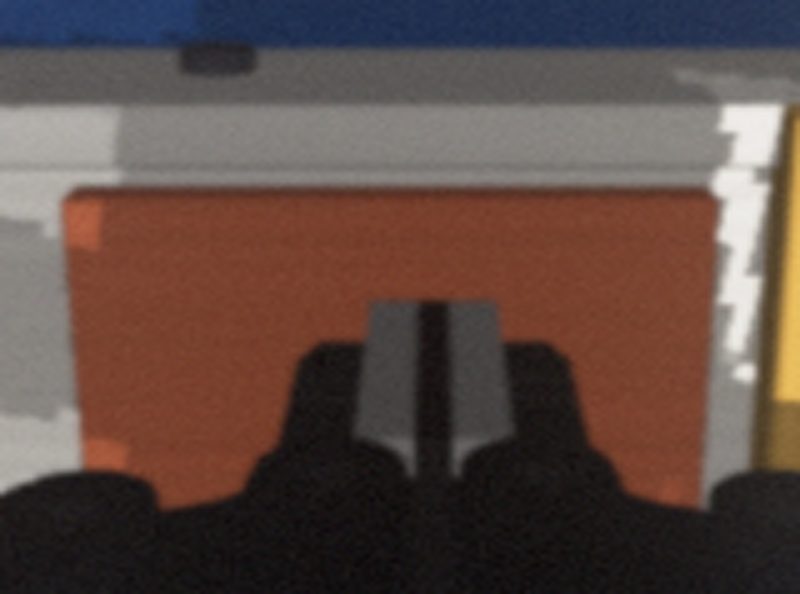

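jog_arm --increments "0.02 0.1 0 0 0 0 -1; 0.02 0.1 0 0 0 0 -1; 0 0.1 0 0 0 0 -1; 0 0.1 0 0 0 0 -1; 0 0.05 0 0 0 0 -1; 0 0.05 0 0 0 0 -1; 0 0 0 0 0 0 -1; 0 0 0 0 0 0 -1"

```text
clock: 22.3
eef_pos: [523.4, 85.7, 51.0]
tcp_rot: [3.142, 0.001, -2.982]
contact_force: [0.6, -0.1, 5.4]
opening: 0.002
```

jog_arm --increments "0 0.05 0 0 0 0 -1; 0 0.05 0 0 0 0 -1; 0 0.05 0 0 0 0 -1; 0 0 0 0 0 0 -1; 0 0 0 0 0 0 -1; 0 0 0 0 0 0 -1; 0 0 0 0 0 0 -1; 0 0 0 0 0 0 -1"

```text
clock: 23.1
eef_pos: [523.2, 87.1, 51.1]
tcp_rot: [-3.141, 0.001, -2.982]
contact_force: [-0.4, -0.7, 6.2]
opening: -0.002
```

```bash
python3 snap.py w10;python3 crop.py w10
```

```text
23.1 [523.23855041  87.09319828  51.10103417] [-3.14144124e+00  9.04595578e-04 -2.98223004e+00] [-0.44422315 -0.69263023  6.19220103]
```

View pics/w10c.png

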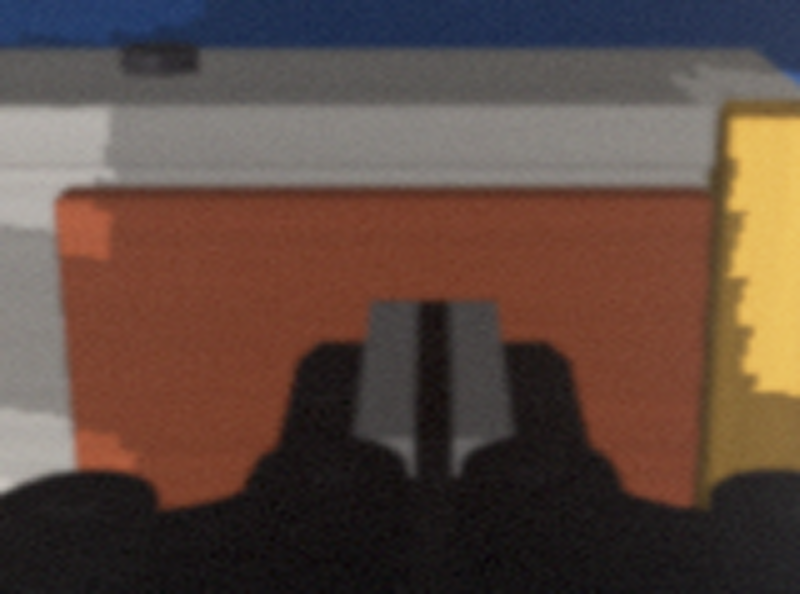

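jog_arm --increments "0 0.05 0 0 0 0 -1; 0 0.05 0 0 0 0 -1; 0 0.05 0 0 0 0 -1; 0 0.05 0 0 0 0 -1; 0 0 0 0 0 0 -1; 0 0 0 0 0 0 -1; 0 0 0 0 0 0 -1; 0 0 0 0 0 0 -1"

```text
clock: 23.95
eef_pos: [522.9, 89.0, 51.1]
tcp_rot: [-3.141, 0.001, -2.982]
contact_force: [0.5, -2.0, 5.4]
opening: -0.001
```

```bash
python3 snap.py w11;python3 crop.py w11
```

```text
23.95 [522.93825654  89.04374137  51.08150418] [-3.14143001e+00  9.06048845e-04 -2.98224767e+00] [ 0.4716325  -1.96562184  5.42708481]
```

View pics/w11c.png

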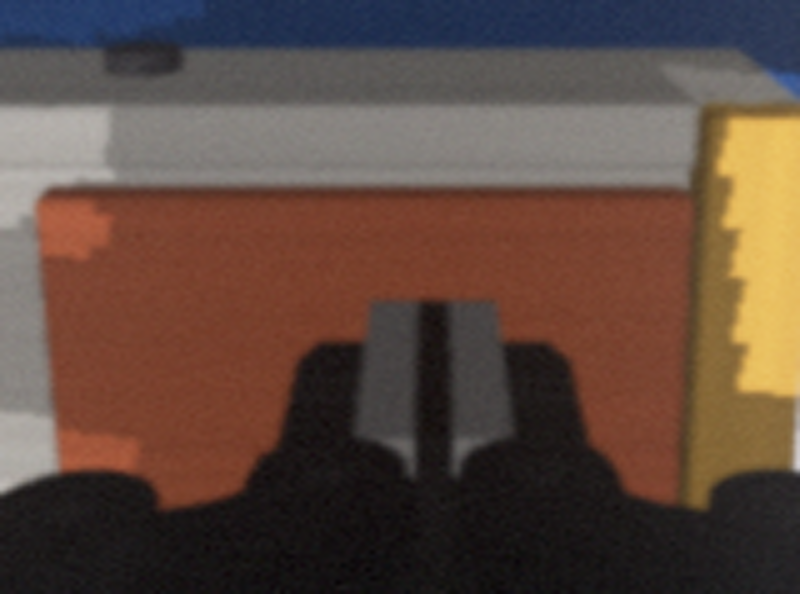

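The tips moved 2 mm while the blank stayed put against the stop, so it's home. I'll release and look.

jog_arm --increments "0 0 -0.05 0 0 0 -1; 0 0 -0.05 0 0 0 -1; 0 0 -0.1 0 0 0 -1; 0 0 -0.3 0 0 0 -1; 0 0 -1 0 0 0 -1; 0 0 -2 0 0 0 -1; 0 0 -3 0 0 0 -1; 0 0 -3 0 0 0 -1"

```text
clock: 24.8
eef_pos: [522.2, 89.0, 147.3]
tcp_rot: [-3.142, -0.0, -2.982]
contact_force: [1.2, -0.4, -0.9]
opening: 0.002
```

jog_arm --increments "-1 0 -3 0 0 0 -1; -1 0 -3 0 0 0 -1; 0 0 0 0 0 0 -1; 0 0 0 0 0 0 -1; 0 0 0 0 0 0 -1; 0 0 0 0 0 0 -1; 0 0 0 0 0 0 -1; 0 0 0 0 0 0 -1"

```text
clock: 25.6
eef_pos: [541.8, 92.1, 205.2]
tcp_rot: [3.142, -0.001, -2.982]
contact_force: [-0.0, -1.2, -0.3]
opening: 0.001
```

```bash
python3 snap.py w12;python3 - <<'E'
import cv2
i=cv2.imread("pics/w12.png");cv2.imwrite("pics/w12c.png",cv2.resize(i[130:240,160:360],None,fx=4,fy=4,interpolation=cv2.INTER_CUBIC))
E
```

```text
25.6 [541.79105079  92.12818163 205.24628928] [ 3.14158549e+00 -1.21849520e-03 -2.98240513e+00] [-0.03610415 -1.17541381 -0.339008  ]
```

View pics/w12.png

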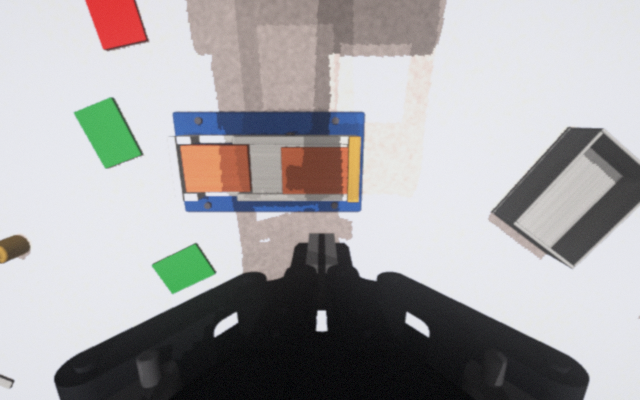

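View pics/w12c.png

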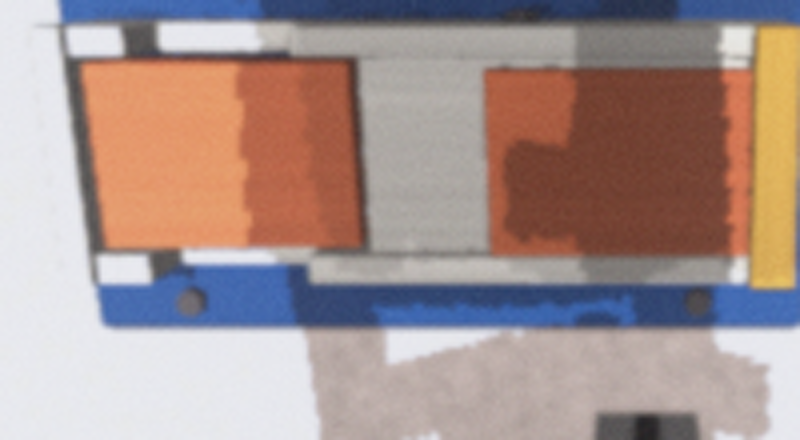

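The blank sits square against the brass stop (crop x≈751 against stop 753), and blank_2 is still in its pocket. One top view will check the bystanders and how far home the blank is.

```bash
python3 snap.py t1 top;python3 - <<'E'
import cv2,numpy as np,pickle
from h import *
a=cv2.imread("pics/top0.png").astype(int);b=cv2.imread("pics/t1.png").astype(int)
for n,(x,y,w,h) in dict(basket=(120,165,75,80),electrode=(420,115,22,25),jar=(434,198,34,32)).items():
    p=a[y:y+h,x:x+w].astype(np.uint8);q=b[y-6:y+h+6,x-6:x+w+6].astype(np.uint8)
    m=cv2.matchTemplate(q,p,cv2.TM_CCOEFF_NORMED);print(n,np.array(cv2.minMaxLoc(m)[3])-6,m.max())
cr=lambda l:(np.array(l)+.5)/4-.5+[160,130]
s,c=pickle.load(open("pics/w12.pkl","rb"))
L=lambda y,z:[(-25,y+35,z),(25,y+35,z),(25,y-35,z),(-25,y-35,z)]
for px,y,z in((cr([(751,69),(752,255),(490,255),(484,69)]),47,51),(cr([(354,60),(363,245),(103,248),(81,63)]),-58.5,47.5)):
    q=least_squares(lambda p:(proj(c,F(p,L(y,z)))-px).ravel(),[532,34,.16]);print(q.x,np.abs(q.fun).max())
px=cr([(754,25),(752,288)]);S=[(-34.5,82,55),(34.5,82,55)]
print([ray(c,u,55).round(1) for u in px])
E
```

```text
25.65 [541.92386279  92.15725319 205.38713492] [ 3.14158213e+00 -9.41743226e-04 -2.98240303e+00] [-0.11907924 -0.16751183 -0.1430893 ]
basket [0 0] 0.99336934
electrode [0 0] 0.9971663
jar [0 0] 0.9975297
[5.33451327e+02 3.45957260e+01 1.63284954e-01] 0.7524653357511397
[5.31524231e+02 3.48896166e+01 1.60402240e-01] 0.926341433077539
[array([484.8, 109.1,  55. ]), array([552.6, 121.2,  55. ])]
```

```bash
python3 -c "
from rig import r
print(r.sign_off())"
```

```text
the job is handed in; nothing more can be done
None
```

The top blank is off the stack and against the brass stop. I dragged it there with the closed fingertips, lifted them clear, and handed the job in at about 26 s.

**Pressing:** The force read about 5–9 N through the drag, highest at 9.0 N. It fell to 0.4 N when the blank dropped off the stack onto the table, so I followed it down and pressed again before going on.

**Last checks:**
- **At the stop:** Moving the tips 2 mm further at the end left the blank where it was. In the last wrist picture its front edge is within about 1 mm of the stop and square to it within about 0.01 rad.
- **Sideways:** The blank lies about 1–2 mm towards the +x fence, and ±4 mm is allowed.
- **Other blanks:** The second blank measured in its pocket, with at most its 1.5 mm play taken up. The two below it are hidden, so I could not check them.
- **Bystanders:** The basket, electrode and jar show no shift between the first and last top views.

**Disagreement:** The blue base plate's edges put the fixture about 5 mm off in y from where the blank and the stop put it, and measured about 217 mm long instead of 220. I relied on the blank and the stop, which agreed to about 1 mm.

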